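Set the planing stop and hold a neck blank against it

TASK

I want to plane the top of this ukulele neck blank, but the bench's planing stop stands too high: drive it down with the mallet, not with your hand, until about 15 mm of it is left standing, then put the mallet down on the bench clear of the stop and the neck. Bring the square butt end of the neck, lying flat on the bench, squarely and centrally up to the front face of the stop without ramming it, and finish while still holding it pressed there with a steady push of about 12 N so that I can put the clamp on. Leave the plane, the bar clamp, the glue bottle and the roll of tape where they are.

Things in the scene. Friction and masses are not known exactly. Their poses are not given: they have to be found in the camera images.
- planing_stop: the planing stop's mortise in the wooden bench top, with the square hardwood post that stands in it (post 46 x 46 mm in section, edges parallel to these axes). Fixed to the bench. Origin: the post's axis at bench-top height. z up; -x is the direction the front face looks, so the neck is pushed along +x; the front face lies 23 mm from the origin on the -x side
- stop_post (a joint): how far the post has been driven down, m. The post's top stands 48 mm minus this value above the bench; it starts 38 to 48 mm high. A leaf spring in the mortise grips it: it moves only under about 12 N or more and stays where it is left; it does not spring back
- stop_top (a point): centre of the post's top face; moves with the post, same axes as planing_stop
- neck: ukulele neck blank, flat wood 300 x 25 mm thick, 0.15 to 0.3 kg, loose in front of the stop. x along its length towards the butt, z up; origin mid-length, on the underside. Shaft (x = -40 to +150 mm) 46 mm wide, ends in the square butt; paddle head (x = -40 to -150 mm) 64 mm wide, its 45-degree shoulders begin at x = -31 mm. Balances at x = -12 mm; its drag on the bench is 1 to 3 N, more if pressed down
- neck_butt (a point): centre of the butt's end face, at x = +150 mm, 12.5 mm above the underside
- mallet: wooden mallet, about 0.2 to 0.4 kg, standing on one striking face with its handle level. Origin: centre of the lower striking face; z up through the head. Head 60 mm along x, 44 mm along y, 80 mm high. The handle runs from the head towards -x, from x = -30 to x = -180 mm, 18 mm wide (y) and 26 mm high, its centre line 40 mm above the lower face. It balances about 15 mm from the head's centre on the handle side
- mallet_grip (a point): point in the middle of the handle's section, 55 mm from the head's centre (25 mm from the head)
- block_plane: bystander: steel block plane, 160 x 46 mm, about 45 mm high, beyond the work; origin under its centre
- bar_clamp: bystander: bar clamp lying flat, 340 mm long, about 90 mm wide, 25 mm high; origin at the fixed jaw's end of the bar, at the bench; the bar runs from there along -x, the jaws along -y
- glue: bystander: white glue bottle, 60 mm across, 160 mm tall; origin under its centre
- tape: bystander: roll of paper tape lying flat, 100 mm across, 24 mm high; origin under its centre

How it is judged (in metres and radians):
On the way, in this order (a step that is already met when the one before it is completed fails the run):
1. the stop is driven down with the mallet until 9 to 20 mm of it stands (height (world z) of stop_top between 0.009 and 0.02 m and contact force between mallet and planing_stop above 0.5 N), for 0.02 s.
2. the mallet is put down on the bench, let go and clear of the stop and the neck (height (world z) of mallet_grip below 0.06 m and linear speed of mallet below 0.02 m/s and contact force between the fingers and mallet below 0.1 N and contact force between mallet and neck below 0.1 N and horizontal distance between mallet and stop_top above 0.1 m), for 0.3 s.
3. the neck's butt is held against the stop with 5 to 20 N for a second (contact force between neck and planing_stop between 5 and 20 N), for 1 s.
At the end, for the whole second after the job is handed in: Fingers hold the neck flat on the bench, its butt pressing the stop's front face with 5 to 20 N, square within 0.06 rad, centred within 10 mm; 9 to 20 mm of the stop stands; the mallet lies on the bench, let go, clear of the neck, over 100 mm from the stop (all of step 2 and all of step 3 and contact force between anything else and mallet above 0.5 N and contact force between the fingers and neck above 1 N and height (world z) of stop_top between 0.009 and 0.02 m and angle between the x axis of neck and the x axis of planing_stop, either way round below 0.06 rad and y of neck_butt in the frame of planing_stop between -0.01 and 0.01 m and x of neck_butt in the frame of planing_stop between -0.028 and -0.018 m and angle between neck's own z axis and vertical below 0.035 rad and height (world z) of neck below 0.004 m and linear speed of neck below 0.01 m/s); the arm keeps its last pose, push and grip.
It fails at once if the robot pushes the stop with its fingers or arm (contact force between any of the fingers, the arm and planing_stop above 2 N).
It fails at once if the neck is rammed into the stop (over 45 N) (contact force between neck and planing_stop above 45 N).
It fails at once if a bystander is moved by more than 30 mm (distance of any of block_plane, bar_clamp, glue, tape from where it was at the start of the episode above 0.03 m).
It also fails if it takes over 72 s, if anything falls off the work surface, if the arm or the gripper's body presses on something with over 40 N, if the wrist force passes 120 N, or if a joint passes its speed limit or range.

ROBOT

A 7-joint arm with a two-finger parallel gripper is mounted at the origin on the work surface. World frame = base frame: x ahead of the robot, y to its left, z up, the work surface at z = 0. Lengths are in mm, angles in rad, forces in N, time in s.
With the tool pointing down it reaches from about 400 to 875 mm from the base axis. Payload 4.4 kg.
Tool frame: the origin (TCP) lies midway between the tips of the shut fingers; the grasp point (between the pads) lies 19 mm behind it; z points along the fingers, y is the direction in which the jaws open and shut (so a half turn about z gives the same grasp; the last joint's range is limited). The gripper opens to 85 mm and grips with 20 to 120 N. Pads are 22 mm wide; open, the fingers measure 114 mm over their backs; the gripper's body (76 mm by 85 mm) begins 54 mm behind the grasp point. The pads swing forward as they close: fully open they stand 13 mm farther back than shut.
Start: joints at [1.1, 0.628, 0.038, 1.517, -0.027, 0.996, -0.02], TCP at [256.022, -597.47, 195.413] pointing down, gripper open.
Joint ranges: [-3.06, 3.06], [-0.37, 2.12], [-1.25, 1.32], [0.18, 2.47], [-1.1, 4.24], [0.23, 1.98], [-2.94, 2.94]. Speed limits (rad/s): [2.57, 2.57, 3.14, 3.14, 3.14, 3.14, 3.14].

INTERFACE

Orientations are given as [roll, pitch, yaw] about the fixed x, y, z axes, in that order (R = Rz(yaw) Ry(pitch) Rx(roll)).
In Python, from cell import ctrl, vision gives the robot as it stands.
- The arm moves only by the tool play_rows, never from a script. Its arguments are lists of equal length, an entry for each row: "slide": the shift along the tool's x, y, z in mm, a list of three; "turn": the turn about the tool's z in rad; "fingers": the opening, from 0 (shut) to 1 (fully open). A call has 1 to 5 rows; each row is the pose to reach, as a shift and turn from the pose measured when the call began, along the tool's axes at that moment; what a row does not reach only later rows make up. A row lasts 1/8 s, in which the tool goes at most 62.5 mm and 10.7 degrees, less where a joint would pass 70% of its speed; a pose out of reach is approached as far as the arm can. A call with a gripper value outside its range is refused whole. The fingers move at their own pace and stop on an object; the grip force is fixed at half the most. Time passes only in rows, so rows that repeat a pose let the fingers close. It gives the time, the measured TCP pose, the force and the opening at its end, in the units of the state.
- ctrl.read_state(): the state, without advancing time (a new reading comes with each control period).
- vision.get_image(name): name is "scene" or "top" or "wrist"; returns (picture, depth): 420x560x3 uint8, blue, green, red; 420x560 float32, mm along the optical axis (not along the pixel's ray), 0 where there is no reading.
- vision.camera_params(name): a dict with "fx", "fy", "cx", "cy" (pixels), "position" and "rotation" of the camera in the world. Camera axes: x right, y up, looking along -z (the intrinsics and any distortion apply to the point x, -y, -z); pixel columns grow to the right and rows downward; lengths in mm; the calibration is good to about 2 mm. A picture is of the moment at which its call begins: read the wrist's pose just before it. camera_params takes no time and is no camera call; for the wrist camera it gives the pose at the moment of the call.
- ctrl.finish_job(): hands the job in, once; it reports no verdict.
The state is a dict: "clock": time; "qpos": joint angles; "qd": joint speeds; "tau": joint torques, N m; "eef_pos": TCP position; "tool_rot": TCP orientation; "force": force on the tool from outside, world axes, zero at the start; "torque": the same for the moment, N m; "width": finger opening in mm.
Only numpy, scipy, OpenCV 4.12 (cv2) and the standard library are available. Lean on these libraries where they do the work, as an engineer would, in place of code of your own. Each camera call takes 0.05 s, during which the arm holds its last target.

## Working session

There is one attempt and no reset: what is moved stays moved. The work goes in short steps, Python scripts to look and compute and a tool call to move; the robot and the scene stay as the last step left them, time stands still between calls to the robot, and variables do not carry over. Pictures are saved under pics/ and viewed, and the job is handed in when it is done.

Besides the shell and the picture viewer there is one more tool, called after "Request:" as name([rows], argument=value, ...), one row to a line, values as JSON. play_rows: Moves the arm, as the interface text tells. Its arguments: {"type":"object","properties":{"slide":{"type":"array"},"turn":{"type":"array"},"fingers":{"type":"array"}},"required":["slide","turn","fingers"]}

```bash
ls; mkdir -p pics; python3 - <<'E'
from cell import ctrl, vision
import cv2, numpy as np
s=ctrl.read_state()
for k,v in s.items(): print(k,np.round(v,3))
for n in ("scene","top"):
    im,d=vision.get_image(n); cv2.imwrite(f"pics/{n}0.png",im); np.save(f"pics/{n}0.npy",d)
    print(n,vision.camera_params(n))
print(vision.camera_params("wrist"))
E
```

```text
pics
clock 0.0
qpos [ 1.1    0.629  0.038  1.518 -0.027  0.996 -0.02 ]
qd [ 0.     0.001 -0.001  0.001 -0.001 -0.001  0.001]
tau [ 0.0000e+00 -5.6340e+01  1.2260e+00 -1.9345e+01  1.1000e-02  1.0000e-02
  0.0000e+00]
eef_pos [ 255.739 -596.833  194.482]
tool_rot [-3.14   0.     0.405]
force [0.315 0.041 0.254]
torque [ 0.027 -0.032  0.013]
width 85.36
scene {'fx': 434.0295855170894, 'fy': 434.0295855170894, 'cx': 280.45482207955257, 'cy': 214.44418587579867, 'position': array([1129.01501118,  650.75905637,  821.70223009]), 'rotation': array([ 0.82080436, -0.01359678,  2.51788779])}
top {'fx': 460.2831766967585, 'fy': 460.2831766967585, 'cx': 268.74514707149206, 'cy': 211.2879625377433, 'position': array([ 380.09134038,  -24.83154592, 1361.24481554]), 'rotation': array([ 0.18179476, -0.00955633, -1.56024409])}
{'fx': 371.99291887757875, 'fy': 371.99291887757875, 'cx': 279.84881460975083, 'cy': 216.48002304564767, 'position': array([ 325.623033  , -568.74216895,  372.2040388 ]), 'rotation': array([-2.97129896e-01,  1.05222060e-03, -1.16717721e+00])}
```

View pics/scene0.png

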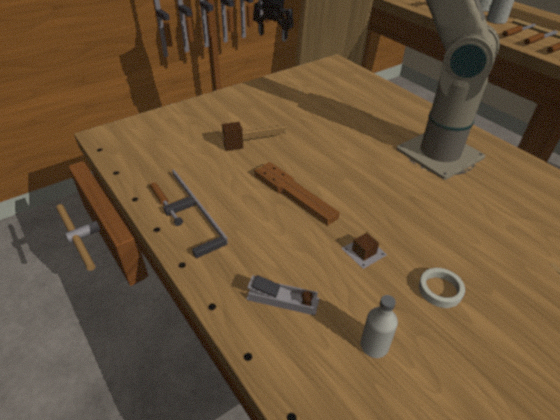

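View pics/top0.png

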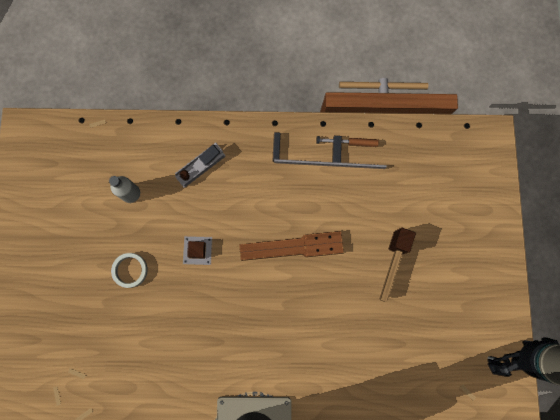

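The top view shows the stop at about (198,250) with the neck to its right (241–343, 245). The mallet head is at (402,240), with its handle running to (385,298). Next I'll measure these from depth.

```bash
cat > h.py <<'E'
import numpy as np, cv2
from scipy.spatial.transform import Rotation as R
from cell import ctrl, vision
def cloud(d,p):
    v,u=np.mgrid[0:d.shape[0],0:d.shape[1]].astype(float)
    X=np.stack([(u-p['cx'])/p['fx']*d,-(v-p['cy'])/p['fy']*d,-d],-1)
    W=X@R.from_euler('xyz',p['rotation']).as_matrix().T+p['position']
    W[d<=0]=np.nan
    return W
def proj(P,p):
    c=R.from_euler('xyz',p['rotation']).as_matrix().T@(np.asarray(P,float)-p['position'])
    return p['cx']+p['fx']*c[0]/-c[2], p['cy']-p['fy']*c[1]/-c[2]
E
python3 - <<'E'
from h import *
for n in ("top","scene"):
    d=np.load(f'pics/{n}0.npy'); W=cloud(d,vision.camera_params(n)); np.save(f'pics/{n}W.npy',W)
    z=W[...,2]; m=(z>8)&(z<200)
    print(n,'bench z',np.nanmedian(z[200:350,150:400]),np.nanstd(z[280:350,150:350]))
    m=m.astype(np.uint8)
    k,l,st,c=cv2.connectedComponentsWithStats(m)
    for i in range(1,k):
        if st[i,4]<40: continue
        P=W[l==i]; zt=np.percentile(P[:,2],95)
        T=P[P[:,2]>zt-6]
        r=cv2.minAreaRect(T[:,:2].astype(np.float32))
        print(i,st[i],'zmed',np.round(np.median(P[:,2]),1),'z95',round(zt,1),'rect',np.round(r[0],1),np.round(r[1],1),round(r[2],1), 'mean',np.round(T.mean(0),1))
E
```

```text
top bench z 1.1561246902244875 2.8107250896145435
110 [ 273  132  114   37 1094] zmed 22.0 z95 27.5 rect [ 817.  -217.3] [344.8  93.2] 86.7 mean [ 816.  -206.3   24.5]
150 [175 143  49  45 760] zmed 28.5 z95 48.8 rect [768.8 167.8] [ 37.  139.3] 42.8 mean [791.7 144.9  46.7]
304 [109 176  31  27 592] zmed 105.1 z95 161.3 rect [678.7 381.9] [26.5 25.7] 18.7 mean [679.1 382.1 160.7]
494 [379 228  37  74 910] zmed 55.8 z95 83.9 rect [ 539.2 -417.7] [43.7 60.1] 70.4 mean [ 539.5 -417.3   81.6]
501 [ 239  231  105   30 1907] zmed 25.7 z95 30.4 rect [ 521.6 -100.2] [ 64.1 299.6] 6.3 mean [ 522.8 -111.    27.2]
527 [187 241  18  18 287] zmed 38.8 z95 43.5 rect [510.1 175. ] [45.4 46.1] 87.6 mean [510.2 176.1  40.4]
560 [111 253  37  35 489] zmed 23.9 z95 28.5 rect [449.6 368. ] [97.4 98.5] 0.4 mean [449.7 367.5  25.7]
880 [ 217  397   74   23 1585] zmed 13.0 z95 48.9 rect [61.5  1.4] [11.6 69.6] 0.7 mean [63.4  1.1 63.9]
scene bench z -0.27540451378513353 276.8175085841508
1 [   0    0  262   64 9535] zmed 94.2 z95 181.6 rect [  598.7 -1465.7] [146.5 752.1] 72.3 mean [  757.9 -1506.1   187.
[... 422 characters left out ...]
] 67.5 mean [ 542.5 -415.8   79.8]
10 [ 254  162   86   62 1578] zmed 24.2 z95 27.2 rect [ 524.4 -100. ] [ 68.6 301. ] 5.1 mean [ 523.9 -101.3   24.8]
11 [ 150  170   78   87 1201] zmed 20.4 z95 24.3 rect [ 819.8 -217.2] [345.5  93.8] 87.2 mean [ 818.5 -191.5   21.7]
12 [352 233  27  26 447] zmed 35.8 z95 39.8 rect [511.4 175.3] [48.2 48.8] 88.8 mean [512.4 176.4  37.7]
13 [419 268  46  38 809] zmed 21.8 z95 25.2 rect [451.  367.9] [97.9 99.4] 75.1 mean [452.  369.3  22.9]
14 [ 248  275   70   38 1307] zmed 25.2 z95 46.8 rect [773.  172.3] [ 35.3 141.4] 38.8 mean [793.6 148.1  44.6]
15 [ 361  295   37   62 1550] zmed 98.2 z95 159.0 rect [680.2 382.4] [26.5 26.4] 85.1 mean [681.4 383.4 158.5]
```

```bash
python3 - <<'E'
from h import *
for n in ("top","scene"):
    W=np.load(f'pics/{n}W.npy')
    P=W[(np.abs(W[...,0]-470)<160)&(np.abs(W[...,1]+400)<80)&(W[...,2]>35)]
    Hd=P[P[:,2]>70]; 
    c=np.array(cv2.minAreaRect(Hd[:,:2].astype(np.float32))[0])
    r=np.linalg.norm(P[:,:2]-c,axis=1); H=P[(r>50)&(P[:,2]<62)&(P[:,2]>42)]
    m=H[:,:2].mean(0); u,s,v=np.linalg.svd(H[:,:2]-m); 
    print(n,'head',c,'handle mean',H.mean(0),'dir deg',np.degrees(np.arctan2(*v[0][::-1])),'c->m',np.degrees(np.arctan2(*(m-c)[::-1])),'end',r[P[:,2]>40].max(), len(H))
    # neck shaft edges
    N=W[(np.abs(W[...,0]-520)<60)&(np.abs(W[...,1]+100)<165)&(W[...,2]>17)]
    S=N[(N[:,1]>-55)][:,:2].astype(np.float32)
    print(' shaft',cv2.minAreaRect(S),' whole',cv2.minAreaRect(N[:,:2].astype(np.float32)), N[:,1].max(),N[:,1].min())
    m=S.mean(0);u,s,v=np.linalg.svd(S-m,full_matrices=False);print(' shaftdir',np.degrees(np.arctan2(*v[0][::-1])),m)
im=cv2.imread('pics/top0.png'); cv2.imwrite('pics/z_stop.png',cv2.resize(im[220:290,160:260],None,fx=8,fy=8,interpolation=cv2.INTER_CUBIC))
E
```

```text
top head [ 539.68041992 -418.05355835] handle mean [ 431.74422011 -378.22030419   52.82519905] dir deg 160.24710035839612 c->m 159.74369825830755 end 179.86018744221974 330
 shaft ((510.9241027832031, -3.8640518188476562), (46.54719543457031, 105.92347717285156), 6.1530961990356445)  whole ((520.4969482421875, -100.09855651855469), (64.9521484375, 299.82269287109375), 7.025206089019775) 50.77245349086802 -251.9712714875177
 shaftdir 97.02377 [510.83145    -3.1881633]
scene head [ 540.72583008 -418.11431885] handle mean [ 435.16996018 -376.94205392   49.98729816] dir deg -20.12899246637543 c->m 158.69163662067143 end 179.46193858690248 209
 shaft ((511.6081237792969, -3.1859207153320312), (50.19355773925781, 105.8478775024414), 5.649290084838867)  whole ((524.3997192382812, -100.00334167480469), (68.55712890625, 300.9622497558594), 5.0935258865356445) 50.30635085676397 -251.4058163314171
 shaftdir 98.00244 [ 5.136058e+02 -6.877641e-02]
```

View pics/z_stop.png

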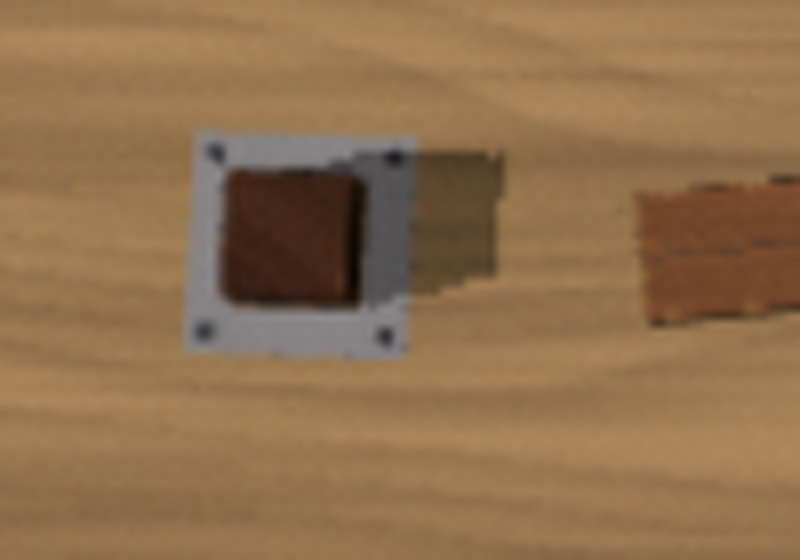

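```bash
python3 - <<'E'
from h import *
p=vision.camera_params("top")
Rm=R.from_euler('xyz',p['rotation']).as_matrix()
def ray(u,v,z=0):
    d=Rm@np.array([(u-p['cx'])/p['fx'],-(v-p['cy'])/p['fy'],-1]); return (p['position']+d*(z-p['position'][2])/d[2])[:2]
c=[ray(160+a/8,220+b/8,1) for a,b in [(196,132),(416,137),(408,357),(187,352)]]
print(np.round(c,1),np.mean(c,0))
for i in range(4):
    e=c[(i+1)%4]-c[i]; print(np.linalg.norm(e),np.degrees(np.arctan2(e[1],e[0])))
t=[ray(160+a/8,220+b/8,40) for a,b in [(226,170),(345,173),(340,303),(222,303)]]; print(np.round(t,1),np.mean(t,0))
E
```

```text
[[551.1 214.2]
 [550.2 132.6]
 [468.8 132.8]
 [469.7 213.9]] [509.95007827 173.37168642]
81.63464293655726 -90.63730473304695
81.33844694735473 179.81233661917128
81.12312294645541 89.34988901798654
81.32593931156738 0.17280582003134123
[[532.5 195.9]
 [531.9 153.1]
 [485.2 153.2]
 [484.8 195.4]] [508.61654789 174.42103012]
```

Request:
play_rows([
  [55, -9, 0],
  [110, -19, 0],
  [165, -28, 0],
  [220, -37, 0],
  [275, -47, 0],
], turn=[0.15, 0.3, 0.45, 0.6, 0.75], fingers=[1, 1, 1, 1, 1])

```text
clock: 0.72
eef_pos: [491.2, -444.1, 194.2]
tool_rot: [-3.14, 0.002, -0.35]
force: [0.4, -1.2, 0.3]
width: 85.3
```

Request:
play_rows([
  [32, -41, 0],
  [32, -41, 0],
  [32, -41, 0],
], turn=[0, 0, 0], fingers=[1, 1, 1])

```text
clock: 1.1
eef_pos: [534.6, -416.6, 193.6]
tool_rot: [-3.141, 0.004, -0.35]
force: [-0.0, -0.3, 0.3]
width: 85.3
```

```bash
python3 - <<'E'
from h import *
s=ctrl.read_state(); p=vision.camera_params("wrist"); im,d=vision.get_image("wrist"); cv2.imwrite("pics/w1.png",im)
W=cloud(d,p); print(s['eef_pos'],s['tool_rot'])
k,l,st,c=cv2.connectedComponentsWithStats(((W[...,2]>74)&(W[...,2]<88)).astype(np.uint8))
for i in range(1,k):
    if st[i,4]>200: print(st[i],cv2.minAreaRect(W[l==i][:,:2].astype(np.float32)),np.median(W[l==i][:,2]))
E
```

```text
[ 534.63189666 -416.64877983  193.59424043] [-3.14089511  0.0035008  -0.34974849]
[ 253  153   55   73 3912] ((541.7721557617188, -420.177734375), (44.08782196044922, 59.82537078857422), 70.26765441894531) 78.94449237089512
```

View pics/w1.png

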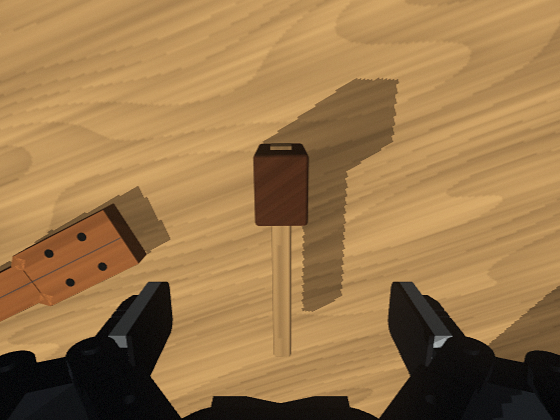

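The wrist view shows the mallet head at (280,185), centred between the open fingers, with the handle pointing down the image. I'll descend and grip the head across its 44 mm width.

Request:
play_rows([
  [2, 1, 50],
  [2, 1, 95],
  [2, 1, 130],
  [2, 1, 155],
  [2, 1, 155],
], turn=[0, 0, 0, 0, 0], fingers=[1, 1, 1, 1, 1])

```text
clock: 1.78
eef_pos: [531.8, -419.4, 36.9]
tool_rot: [-3.141, 0.008, -0.355]
force: [0.2, 0.0, 0.6]
width: 85.5
```

Request:
play_rows([
  [0, 0, 0],
  [0, 0, 0],
  [0, 0, 0],
  [0, 0, 0],
  [0, 0, 0],
], turn=[0, 0, 0, 0, 0], fingers=[0, 0, 0, 0, 0])

```text
clock: 2.4
eef_pos: [532.4, -420.0, 38.8]
tool_rot: [-3.141, 0.006, -0.354]
force: [-0.5, 0.8, 4.7]
width: 41.5
```

Request:
play_rows([
  [0, 0, 0],
  [0, 0, -10],
  [0, 0, -30],
  [0, 0, -60],
  [0, 0, -60],
], turn=[0, 0, 0, 0, 0], fingers=[0, 0, 0, 0, 0])

```text
clock: 3.02
eef_pos: [534.9, -422.1, 102.7]
tool_rot: [3.14, -0.001, -0.354]
force: [-0.1, -0.3, -2.4]
width: 41.5
```

```bash
python3 - <<'E'
from h import *
s=ctrl.read_state(); im,d=vision.get_image("scene"); 
cv2.imwrite("pics/s2.png",cv2.resize(im[60:220,150:360],None,fx=3.5,fy=3.5)); im,d=vision.get_image("wrist"); cv2.imwrite("pics/w2.png",im)
print(s['eef_pos'],s['tool_rot'],s['force'],s['torque'],s['width'],s['qpos'])
E
```

```text
[ 534.85268295 -422.10736648  102.72400769] [ 3.13954726e+00 -7.81164322e-04 -3.54461978e-01] [-0.09521477 -0.27825607 -2.43243349] [-0.01580541 -0.07607803 -0.00921833] 41.460913987899836 [ 0.49886978  0.78387104  0.22853403  1.51128155 -0.20873183  0.86906681
 -1.12745933]
```

View pics/s2.png

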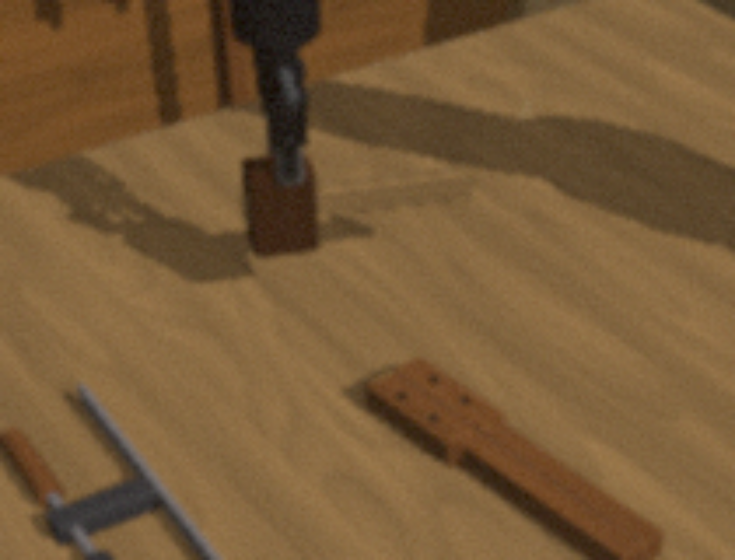

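View pics/w2.png

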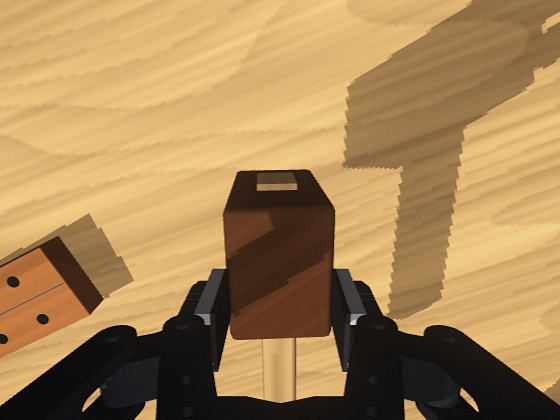

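Request:
play_rows([
  [-5, -12, -20],
  [-20, -47, -40],
  [-40, -95, -55],
  [-62, -145, -60],
  [-84, -197, -60],
], turn=[0, 0, 0, 0, 0], fingers=[0, 0, 0, 0, 0])

```text
clock: 3.75
eef_pos: [522.7, -203.7, 161.1]
tool_rot: [-3.14, 0.004, -0.354]
force: [0.9, 1.4, -2.7]
width: 41.8
```

Request:
play_rows([
  [-20, -48, 0],
  [-40, -95, 0],
  [-61, -142, 0],
  [-81, -189, 0],
  [-98, -230, 0],
], turn=[-0.07, -0.14, -0.21, -0.28, -0.35], fingers=[0, 0, 0, 0, 0])

```text
clock: 4.38
eef_pos: [509.6, 48.9, 162.4]
tool_rot: [-3.138, 0.004, 0.0]
force: [0.5, -0.1, -2.0]
width: 41.6
```

Request:
play_rows([
  [-2, -45, 0],
  [-4, -90, 0],
  [-5, -120, 0],
  [-5, -126, 20],
  [-5, -126, 40],
], turn=[0, 0, 0, 0, 0], fingers=[0, 0, 0, 0, 0])

```text
clock: 5.0
eef_pos: [503.7, 177.1, 123.1]
tool_rot: [-3.137, 0.003, 0.003]
force: [-0.2, 0.4, -1.8]
width: 41.8
```

```bash
python3 - <<'E'
from h import *
s=ctrl.read_state(); im,d=vision.get_image("scene"); 
cv2.imwrite("pics/s3.png",cv2.resize(im[140:340,250:480],None,fx=3,fy=3)); im,d=vision.get_image("top"); cv2.imwrite("pics/t3.png",cv2.resize(im[200:340,130:300],None,fx=4,fy=4))
print(s['eef_pos'],s['tool_rot'],s['force'],s['torque'],s['width'],s['qpos'])
E
```

```text
[503.66188176 177.08329755 123.11971374] [-3.13728761e+00  3.19925079e-03  3.04119773e-03] [-0.23219591  0.39247017 -1.76343953] [-0.04339152 -0.01260638 -0.01283195] 41.8006274309 [-0.49263587  0.56725765  0.15753396  1.91730436 -0.14464691  0.66926608
 -1.81334169]
```

View pics/s3.png

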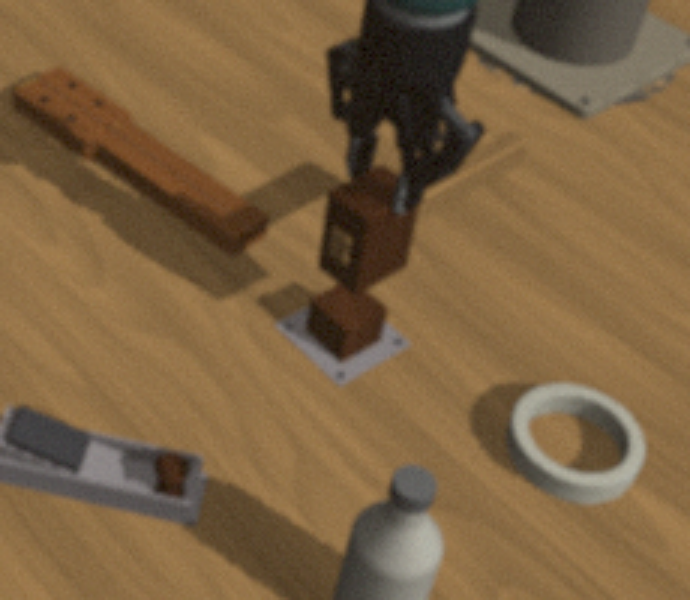

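View pics/t3.png

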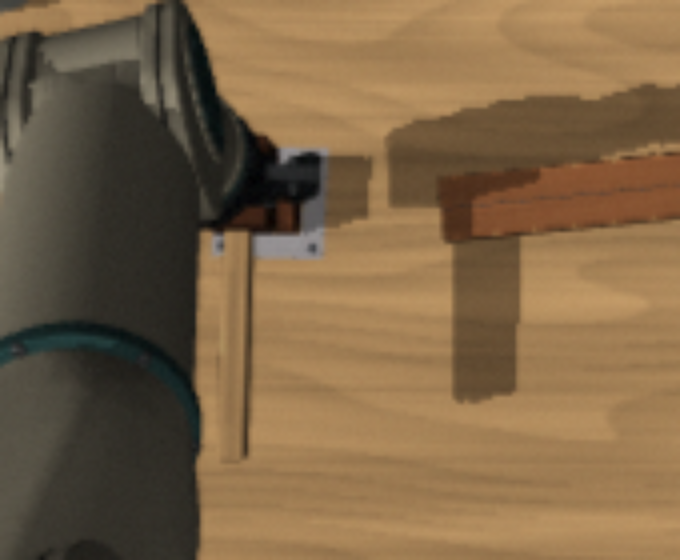

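Scene view: the mallet head is level above the post, with the face about 45 mm above it, and the handle runs toward the robot and clear of everything. I'll lower until contact.

Request:
play_rows([
  [1, 2, 20],
  [1, 2, 36],
  [1, 2, 42],
  [1, 2, 47],
  [1, 2, 50],
], turn=[0, 0, 0, 0, 0], fingers=[0, 0, 0, 0, 0])

```text
clock: 5.72
eef_pos: [503.0, 173.7, 72.8]
tool_rot: [-3.139, 0.007, 0.001]
force: [-2.8, -0.5, 7.9]
width: 41.7
```

Request:
play_rows([
  [0, 0, 2],
  [0, 0, 4],
  [0, 0, 6],
  [0, 0, 8],
  [0, 0, 8],
], turn=[0, 0, 0, 0, 0], fingers=[0, 0, 0, 0, 0])

```text
clock: 6.35
eef_pos: [503.0, 173.7, 66.0]
tool_rot: [-3.138, 0.007, 0.001]
force: [-2.9, -0.1, 5.9]
width: 41.6
```

```bash
cat > postz.py <<'E'
from h import *
import sys
s=ctrl.read_state(); im,d=vision.get_image("scene"); p=vision.camera_params("scene")
cv2.imwrite("pics/%s.png"%sys.argv[1],cv2.resize(im[180:280,310:420],None,fx=7,fy=7,interpolation=cv2.INTER_CUBIC))
W=cloud(d,p)
# points on the +x face of the post and on mallet's +x face
print('eef',np.round(s['eef_pos'],1),'F',np.round(s['force'],1),'T',np.round(s['torque'],2),'rot',np.round(s['tool_rot'],3),'w',s['width'])
m=(abs(W[...,0]-535)<18)&(abs(W[...,1]-174)<16)&(W[...,2]>3)&(W[...,2]<140)
P=W[m]
for z in range(4,120,4):
    q=P[(P[:,2]>=z)&(P[:,2]<z+4)]
    if len(q): print(z,len(q),np.round(np.median(q[:,0]),1),np.round(np.median(q[:,1]),1))
E
python3 postz.py s4
```

```text
eef [503.  173.7  66. ] F [-2.9 -0.1  5.9] T [-0.26  0.44 -0.04] rot [-3.138e+00  7.000e-03  1.000e-03] w 41.618508112416116
4 9 533.0 178.3
8 14 533.0 174.8
12 8 532.5 164.5
16 12 533.4 176.5
20 3 533.8 181.3
24 2 537.9 168.3
28 8 539.1 173.3
32 9 539.4 173.8
36 12 540.0 172.9
40 11 540.0 175.7
44 12 539.9 176.8
48 7 540.3 168.2
52 11 540.8 176.5
56 9 541.6 178.4
60 14 541.7 175.0
64 9 542.6 173.8
68 13 541.7 179.0
72 11 542.3 176.6
76 13 542.9 176.0
80 20 540.6 176.3
84 14 540.3 170.0
88 11 539.7 177.0
92 13 540.5 171.8
96 13 539.8 175.8
100 12 540.5 170.6
104 74 529.7 173.3
108 30 530.7 177.6
```

View pics/s4.png

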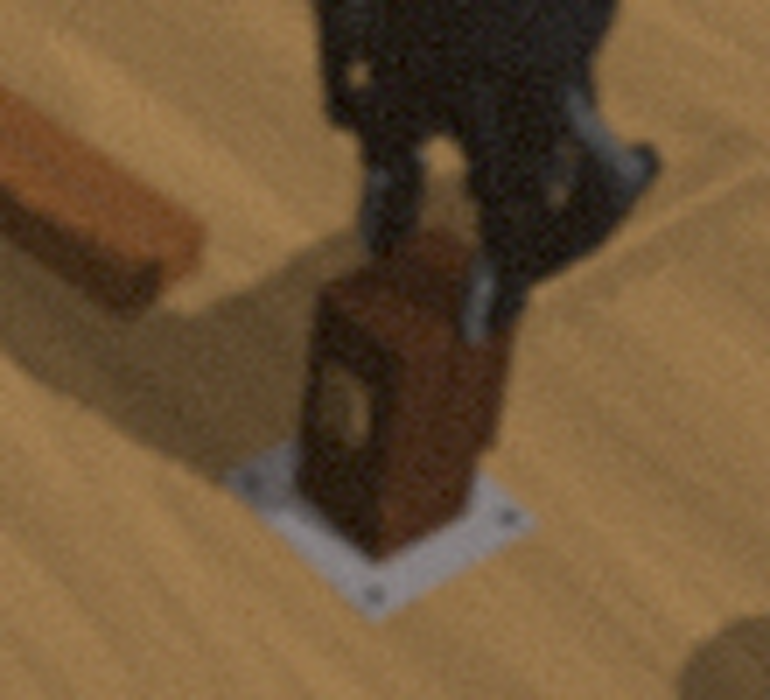

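Request:
play_rows([
  [0, 0, 2],
  [0, 0, 4],
  [0, 0, 6],
  [0, 0, 8],
  [0, 0, 8],
], turn=[0, 0, 0, 0, 0], fingers=[0, 0, 0, 0, 0])

```text
clock: 7.02
eef_pos: [503.1, 173.7, 59.2]
tool_rot: [-3.138, 0.006, 0.001]
force: [-2.1, -0.5, 5.2]
width: 41.6
```

```bash
python3 postz.py s5
```

```text
eef [503.1 173.7  59.2] F [-2.1 -0.5  5.2] T [-0.32  0.53 -0.06] rot [-3.138e+00  6.000e-03  1.000e-03] w 41.561204169590034
4 10 534.1 168.7
8 11 533.4 177.6
12 4 533.9 183.1
20 6 539.1 177.6
24 7 539.9 168.7
28 14 539.9 175.0
32 14 540.2 173.3
36 10 539.8 175.3
40 7 540.5 174.8
44 7 541.0 183.1
48 12 542.0 178.2
52 14 542.6 173.9
56 12 542.1 177.7
60 13 542.9 176.6
64 11 541.9 178.4
68 12 541.1 176.2
72 17 540.8 175.0
76 15 540.1 177.6
80 13 540.1 175.8
84 12 540.5 171.1
88 14 540.2 173.9
92 13 540.2 173.9
96 41 534.9 171.7
100 59 528.5 174.2
104 1 521.1 188.8
```

View pics/s5.png

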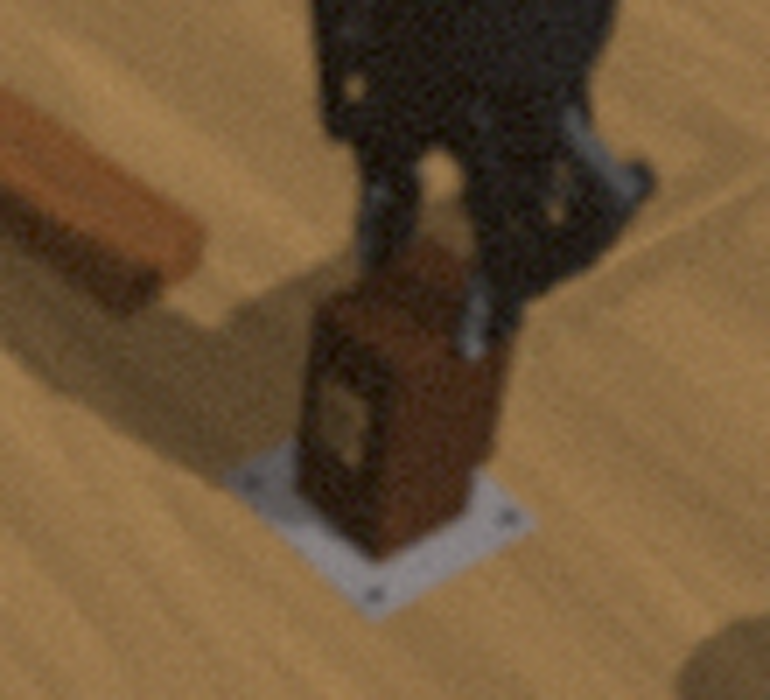

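Request:
play_rows([
  [0, 0, 2],
  [0, 0, 4],
  [0, 0, 6],
  [0, 0, 6],
], turn=[0, 0, 0, 0], fingers=[0, 0, 0, 0])

```text
clock: 7.58
eef_pos: [503.1, 173.7, 54.4]
tool_rot: [-3.138, 0.006, 0.001]
force: [-2.6, 0.7, 6.2]
width: 41.7
```

```bash
python3 postz.py s6
```

```text
eef [503.1 173.7  54.4] F [-2.6  0.7  6.2] T [-0.33  0.57 -0.06] rot [-3.138e+00  6.000e-03  1.000e-03] w 41.69284099800973
4 10 533.7 175.0
8 3 535.0 176.1
16 8 538.8 176.3
20 12 539.8 172.8
24 8 540.3 176.4
28 12 540.1 173.9
32 13 540.2 171.8
36 8 540.7 176.4
40 6 540.2 168.1
44 12 542.9 180.0
48 14 542.1 177.7
52 10 542.3 173.4
56 15 541.5 176.3
60 12 542.1 181.7
64 12 541.3 173.0
68 16 541.6 177.8
72 16 540.5 172.7
76 11 539.9 170.3
80 11 540.3 179.0
84 10 540.4 176.9
88 18 539.3 171.5
92 56 530.6 171.0
96 39 529.5 178.6
```

Request:
play_rows([
  [0, 0, -15],
  [0, 0, -45],
  [0, 0, -85],
  [0, 40, -105],
  [0, 90, -110],
], turn=[0, 0, 0, 0, 0], fingers=[0, 0, 0, 0, 0])

```text
clock: 8.25
eef_pos: [505.7, 83.7, 166.8]
tool_rot: [-3.136, 0.0, 0.004]
force: [1.1, -1.0, -2.9]
width: 41.5
```

```bash
cat > meas.py <<'E'
from h import *
import sys
s=ctrl.read_state();print('eef',np.round(s['eef_pos'],1),'F',np.round(s['force'],1),'T',np.round(s['torque'],2),'rot',np.round(s['tool_rot'],3),'w',s['width'])
for n in ("scene","top"):
    im,d=vision.get_image(n); W=cloud(d,vision.camera_params(n)); cv2.imwrite(f"pics/{n}_{sys.argv[1]}.png",im)
    b=(np.hypot(W[...,0]-510,W[...,1]-174)<130)&(np.hypot(W[...,0]-510,W[...,1]-174)>65)&(abs(W[...,2])<12)
    b&=(W[...,1]>140)
    t=(abs(W[...,0]-510)<14)&(abs(W[...,1]-174)<14)&(W[...,2]<60)
    print(n,'bench',np.nanmedian(W[b][:,2]),b.sum(),'post',np.median(W[t][:,2]),np.std(W[t][:,2]),t.sum())
E
python3 meas.py 7
```

```text
eef [505.7  83.7 166.8] F [ 1.1 -1.  -2.9] T [-0.04 -0.04 -0.02] rot [-3.136  0.     0.004] w 41.48107262632148
scene bench -0.6119478038357897 3012 post 14.848668278269088 1.3567829493179817 89
top bench 0.8879425433946153 1296 post nan nan 0
  return _methods._mean(a, axis=axis, dtype=dtype,
  ret = ret.dtype.type(ret / rcount)
  ret = _var(a, axis=axis, dtype=dtype, out=out, ddof=ddof,
  arrmean = um.true_divide(arrmean, div, out=arrmean,
  ret = ret.dtype.type(ret / rcount)
```

Request:
play_rows([
  [3, 45, 0],
  [6, 95, 0],
  [9, 145, 0],
  [12, 195, 0],
  [15, 240, 0],
], turn=[0, 0, 0, 0, 0], fingers=[0, 0, 0, 0, 0])

```text
clock: 8.98
eef_pos: [518.1, -165.8, 167.2]
tool_rot: [3.141, 0.001, -0.009]
force: [0.8, 0.1, -2.6]
width: 41.6
```

Request:
play_rows([
  [0, 50, 0],
  [0, 100, 0],
  [0, 150, 0],
  [0, 195, 0],
  [0, 215, 0],
], turn=[0, 0, 0, 0, 0], fingers=[0, 0, 0, 0, 0])

```text
clock: 9.6
eef_pos: [515.2, -384.3, 168.1]
tool_rot: [3.139, 0.001, -0.013]
force: [-0.7, 0.3, -2.3]
width: 41.4
```

Request:
play_rows([
  [0, 0, 40],
  [0, 0, 80],
  [0, 0, 110],
  [0, 0, 120],
  [0, 0, 124],
], turn=[0, 0, 0, 0, 0], fingers=[0, 0, 0, 0, 0])

```text
clock: 10.22
eef_pos: [515.8, -384.2, 44.4]
tool_rot: [3.139, 0.0, -0.012]
force: [1.2, 0.3, -2.2]
width: 41.6
```

Request:
play_rows([
  [0, 0, 2],
  [0, 0, 2],
], turn=[0, 0], fingers=[0, 0])

```text
clock: 10.48
eef_pos: [516.5, -384.5, 43.5]
tool_rot: [3.138, -0.001, -0.012]
force: [0.5, 1.0, -2.1]
width: 41.4
```

Request:
play_rows([
  [0, 0, 2],
  [0, 0, 4],
  [0, 0, 5],
  [0, 0, 5],
], turn=[0, 0, 0, 0], fingers=[0, 0, 0, 0])

```text
clock: 10.98
eef_pos: [517.0, -384.5, 38.9]
tool_rot: [3.138, -0.002, -0.012]
force: [1.0, 0.4, 0.9]
width: 41.3
```

Request:
play_rows([
  [0, 0, 0],
  [0, 0, 0],
  [0, 0, 0],
  [0, 0, 0],
  [0, 0, 0],
], turn=[0, 0, 0, 0, 0], fingers=[0.5, 1, 1, 1, 1])

```text
clock: 11.6
eef_pos: [517.0, -384.6, 39.0]
tool_rot: [3.138, -0.002, -0.012]
force: [0.4, -0.4, -0.2]
width: 85.9
```

Request:
play_rows([
  [0, 0, -20],
  [0, 0, -60],
  [0, 0, -100],
  [0, 0, -120],
  [0, 0, -120],
], turn=[0, 0, 0, 0, 0], fingers=[1, 1, 1, 1, 1])

```text
clock: 12.22
eef_pos: [518.2, -385.3, 162.1]
tool_rot: [3.135, -0.007, -0.012]
force: [0.1, -0.2, -0.5]
width: 85.2
```

```bash
python3 meas.py 8
```

```text
eef [ 518.2 -385.3  162.1] F [ 0.1 -0.2 -0.5] T [0.   0.04 0.02] rot [ 3.135 -0.007 -0.012] w 85.22938667950051
scene bench -0.6350857718290968 3018 post 15.062622019016885 1.5001333978554343 85
top bench 0.9791103800613428 2790 post 16.763421633648477 2.8927676995667695 87
```

View pics/scene_8.png

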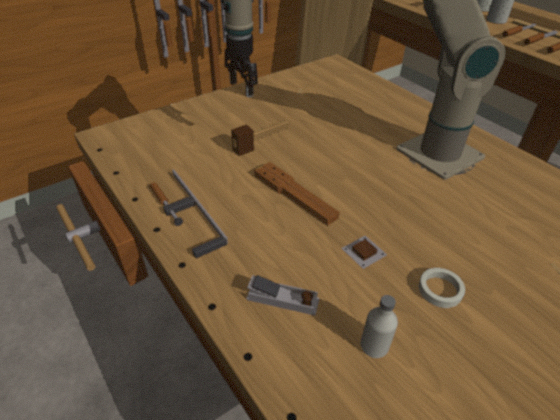

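Scene view: the mallet stands on the bench around (250,137), released, and the post stands about 15.5 mm high. Next is the neck.

Request:
play_rows([
  [1, -40, 0],
  [3, -85, 0],
  [4, -130, 0],
  [5, -175, 0],
  [6, -210, 0],
], turn=[-0.17, -0.34, -0.51, -0.68, -0.85], fingers=[1, 1, 1, 1, 1])

```text
clock: 12.95
eef_pos: [524.1, -171.4, 157.2]
tool_rot: [3.141, 0.002, 0.845]
force: [0.1, 0.4, -0.3]
width: 85.2
```

Request:
play_rows([
  [0, 0, 0],
  [0, 0, 0],
  [0, 0, 0],
  [0, 0, 0],
  [0, 0, 0],
], turn=[-0.17, -0.34, -0.51, -0.68, -0.84], fingers=[1, 1, 1, 1, 1])

```text
clock: 13.58
eef_pos: [523.1, -171.1, 155.9]
tool_rot: [-3.138, 0.001, 1.691]
force: [-0.0, -0.3, -0.5]
width: 85.8
```

```bash
python3 - <<'E'
from h import *
s=ctrl.read_state(); p=vision.camera_params("wrist"); im,d=vision.get_image("wrist"); cv2.imwrite("pics/w9.png",im)
W=cloud(d,p); print(s['eef_pos'],s['tool_rot'])
m=((W[...,2]>18)&(W[...,2]<32)&(np.abs(W[...,0]-515)<60)&(abs(W[...,1]+100)<170)).astype(np.uint8)
k,l,st,c=cv2.connectedComponentsWithStats(m)
for i in range(1,k):
    if st[i,4]>300:
        P=W[l==i][:,:2].astype(np.float32); print(st[i],cv2.minAreaRect(P),np.median(W[l==i][:,2]),P[:,1].min(),P[:,1].max())
        ys=np.arange(-90,50,10);L=[];
        for y in ys:
            q=P[abs(P[:,1]-y)<3]
            if len(q)>5: L.append((y,q[:,0].min(),q[:,0].max()))
        L=np.array(L); 
        if len(L)>3: print(np.round(L,1)); print(np.degrees(np.arctan(np.polyfit(L[:,0],L[:,1],1)[0])),np.degrees(np.arctan(np.polyfit(L[:,0],L[:,2],1)[0])))
E
```

```text
[ 523.06580225 -171.11332363  155.89173385] [-3.13849381e+00  6.93676619e-04  1.69061387e+00]
[  250     0    77   279 18149] ((526.7406616210938, -138.0862274169922), (64.22200012207031, 227.6175079345703), 6.421967506408691) 24.161329493382425 -254.5416 -22.870193
[[-90.  497.9 544.2]
 [-80.  496.9 543.1]
 [-70.  495.9 542. ]
 [-60.  494.9 541. ]
 [-50.  493.8 539.7]
 [-40.  492.7 538.9]
 [-30.  491.9 537.5]]
-5.811140502512506 -6.304097495776166
```

View pics/w9.png

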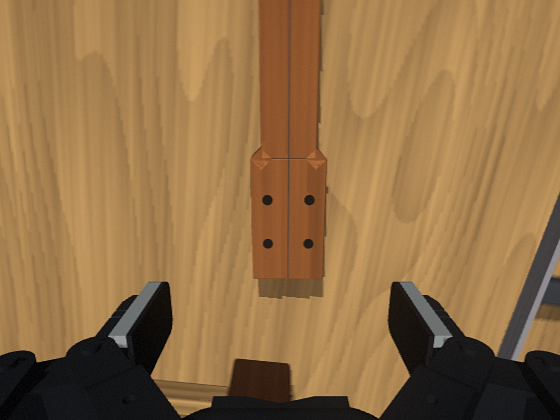

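Request:
play_rows([
  [35, 4, 0],
  [70, 8, 20],
  [78, 8, 60],
  [78, 8, 100],
  [78, 8, 120],
], turn=[0.015, 0.015, 0.015, 0.015, 0.015], fingers=[1, 1, 1, 1, 1])

```text
clock: 14.25
eef_pos: [518.8, -92.4, 33.1]
tool_rot: [-3.134, -0.001, 1.678]
force: [0.5, -0.8, 0.8]
width: 85.6
```

Request:
play_rows([
  [0, 2.5, 12],
  [0, 2.5, 22],
  [0, 2.5, 28],
  [0, 2.5, 30],
  [0, 2.5, 30],
], turn=[0, 0, 0, 0, 0], fingers=[1, 1, 1, 1, 1])

```text
clock: 14.88
eef_pos: [521.3, -92.3, 3.4]
tool_rot: [-3.135, -0.0, 1.678]
force: [0.1, -0.2, 0.2]
width: 85.5
```

Request:
play_rows([
  [0, 0, 0],
  [0, 0, 0],
  [0, 0, 0],
  [0, 0, 0],
  [0, 0, 0],
], turn=[0, 0, 0, 0, 0], fingers=[0, 0, 0, 0, 0])

```text
clock: 15.5
eef_pos: [521.3, -92.3, 3.4]
tool_rot: [-3.135, -0.0, 1.678]
force: [-0.3, -0.6, 0.5]
width: 0.2
```

```bash
python3 meas.py 9; python3 - <<'E'
from h import *
im,d=vision.get_image("wrist"); cv2.imwrite("pics/w10.png",im)
E
```

```text
eef [521.3 -92.3   3.4] F [-0.3 -0.6  0.5] T [-0.01 -0.01 -0.  ] rot [-3.135 -0.     1.678] w 0.22782519198416915
scene bench -0.5951997883954618 3010 post 14.750286816880077 1.35177421098056 88
top bench 0.9250587821009049 2792 post 16.626823745766274 2.688996078667453 90
```

View pics/scene_9.png

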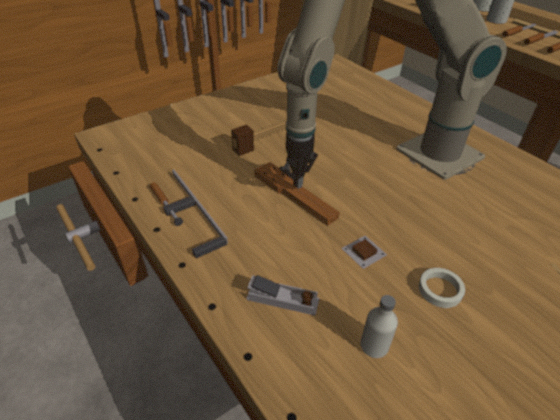

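View pics/w10.png

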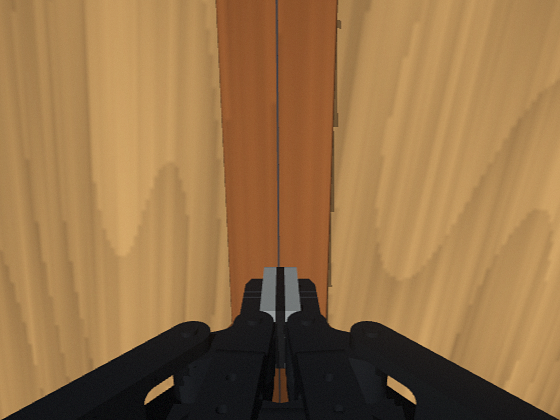

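```bash
python3 - <<'E'
from h import *
p=vision.camera_params("wrist"); im,d=vision.get_image("wrist"); W=cloud(d,p)
for v in range(230,330,8):
    print(v,[tuple(np.round(W[v,u],0).astype(int)) for u in (262,272,290,296)])
p=vision.camera_params("scene"); im,d=vision.get_image("scene"); W=cloud(d,p)
print(proj([521,-92,3],p),proj([521,-92,25],p))
cv2.imwrite("pics/s10.png",cv2.resize(im[130:230,240:350],None,fx=7,fy=7,interpolation=cv2.INTER_CUBIC))
for v in range(150,200,4): print(v,[tuple(np.round(W[v,u],0).astype(int)) for u in range(288,310,4)])
E
```

```text
230 [(np.int64(512), np.int64(-74), np.int64(24)), (np.int64(517), np.int64(-73), np.int64(25)), (np.int64(525), np.int64(-73), np.int64(24)), (np.int64(527), np.int64(-72), np.int64(24))]
238 [(np.int64(513), np.int64(-77), np.int64(25)), (np.int64(517), np.int64(-77), np.int64(24)), (np.int64(525), np.int64(-76), np.int64(24)), (np.int64(528), np.int64(-76), np.int64(25))]
246 [(np.int64(513), np.int64(-82), np.int64(24)), (np.int64(518), np.int64(-81), np.int64(25)), (np.int64(526), np.int64(-80), np.int64(24)), (np.int64(528), np.int64(-80), np.int64(25))]
254 [(np.int64(513), np.int64(-86), np.int64(24)), (np.int64(518), np.int64(-85), np.int64(23)), (np.int64(526), np.int64(-84), np.int64(24)), (np.int64(529), np.int64(-84), np.int64(24))]
262 [(np.int64(514), np.int64(-89), np.int64(24)), (np.int64(518), np.int64(-89), np.int64(24)), (np.int64(527), np.int64(-88), np.int64(24)), (np.int64(529), np.int64(-88), np.int64(23))]
270 [(np.int64(514), np.int64(-93), np.int64(26)), (np.int64(518), np.int64(-83), np.int64(46)), (np.int64(525), np.int64(-82), np.int64(46)), (np.int64(52
[... 4596 characters left out ...]
, np.int64(-83), np.int64(24)), (np.int64(476), np.int64(-99), np.int64(0))]
194 [(np.int64(547), np.int64(-102), np.int64(16)), (np.int64(543), np.int64(-89), np.int64(24)), (np.int64(534), np.int64(-82), np.int64(24)), (np.int64(526), np.int64(-74), np.int64(25)), (np.int64(514), np.int64(-70), np.int64(23)), (np.int64(506), np.int64(-63), np.int64(24))]
198 [(np.int64(545), np.int64(-104), np.int64(-1)), (np.int64(547), np.int64(-84), np.int64(14)), (np.int64(541), np.int64(-73), np.int64(19)), (np.int64(535), np.int64(-62), np.int64(24)), (np.int64(525), np.int64(-57), np.int64(22)), (np.int64(520), np.int64(-45), np.int64(29))]<stdin>:8: RuntimeWarning: invalid value encountered in cast
```

View pics/s10.png

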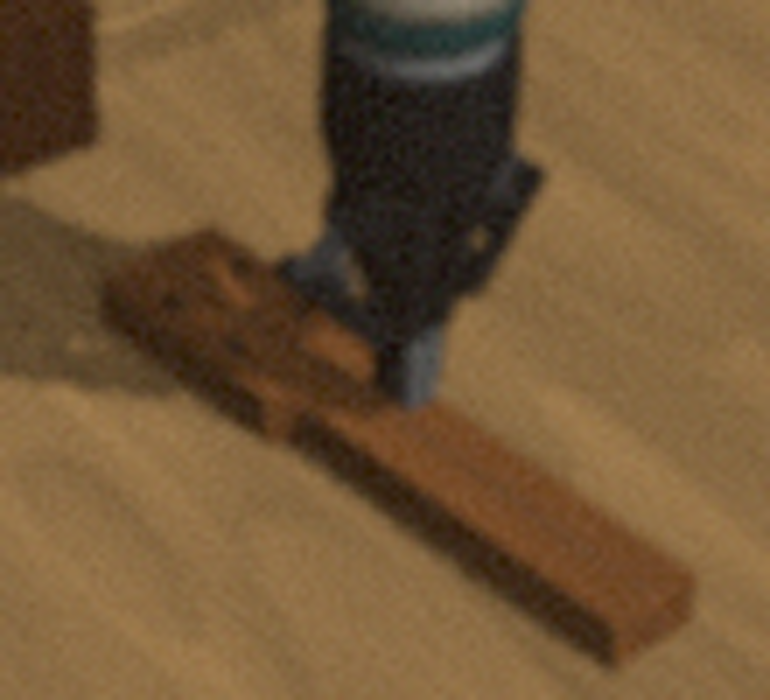

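The fingers shut at 0.2 mm without holding the neck. Both cameras put the fingertips at z≈43 while the TCP reads 3.4. I'll open and measure where the open tips are before going lower.

Request:
play_rows([
  [0, 0, 0],
  [0, 0, 0],
  [0, 0, 0],
  [0, 0, 0],
  [0, 0, 0],
], turn=[0, 0, 0, 0, 0], fingers=[1, 1, 1, 1, 1])

```text
clock: 16.38
eef_pos: [521.3, -92.2, 3.4]
tool_rot: [-3.135, -0.0, 1.678]
force: [0.1, 0.4, 0.1]
width: 85.2
```

```bash
cat > fing.py <<'E'
from h import *
import sys
s=ctrl.read_state(); p=vision.camera_params("wrist"); im,d=vision.get_image("wrist"); cv2.imwrite(f"pics/wf_{sys.argv[1]}.png",im); W=cloud(d,p)
T=s['eef_pos']; Rm=R.from_euler('xyz',s['tool_rot']).as_matrix()
L=(W-T)@Rm   # tool coords
print(np.round(T,1),s['width'],'F',np.round(s['force'],1))
m=(abs(L[...,1])<62)&(abs(L[...,0])<14)&(L[...,2]>-140)&(L[...,2]<30)&(d>0)&(W[...,2]>29)
for side in (-1,1):
    q=L[m&(np.sign(L[...,1])==side)]
    q=q[np.argsort(-q[:,2])][:400]
    print(side,'deepest tool z',np.round(q[:5,2],1),'xyz of tip pts',np.round(np.median(q[:40],0),1))
    i=np.argwhere(m&(np.sign(L[...,1])==side)&(L[...,2]>q[30,2])); print(' px',i[:3,::-1].tolist())
p=vision.camera_params("scene"); im,d=vision.get_image("scene"); cv2.imwrite(f"pics/sf_{sys.argv[1]}.png",cv2.resize(im[130:230,240:350],None,fx=7,fy=7,interpolation=cv2.INTER_CUBIC))
E
python3 fing.py 1
```

```text
[521.3 -92.2   3.4] 85.24210295590873 F [0.1 0.4 0.1]
-1 deepest tool z [-47.7 -47.7 -47.7 -47.9 -47.9] xyz of tip pts [ -0.7 -42.  -48.6]
 px [[168, 284], [168, 287], [169, 287]]
1 deepest tool z [-47.7 -47.9 -48.  -48.  -48.1] xyz of tip pts [ -2.3  43.4 -48.8]
 px [[391, 283], [390, 287], [390, 288]]
```

View pics/wf_1.png

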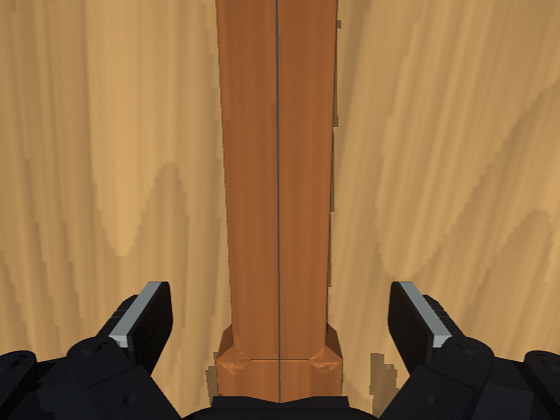

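View pics/sf_1.png

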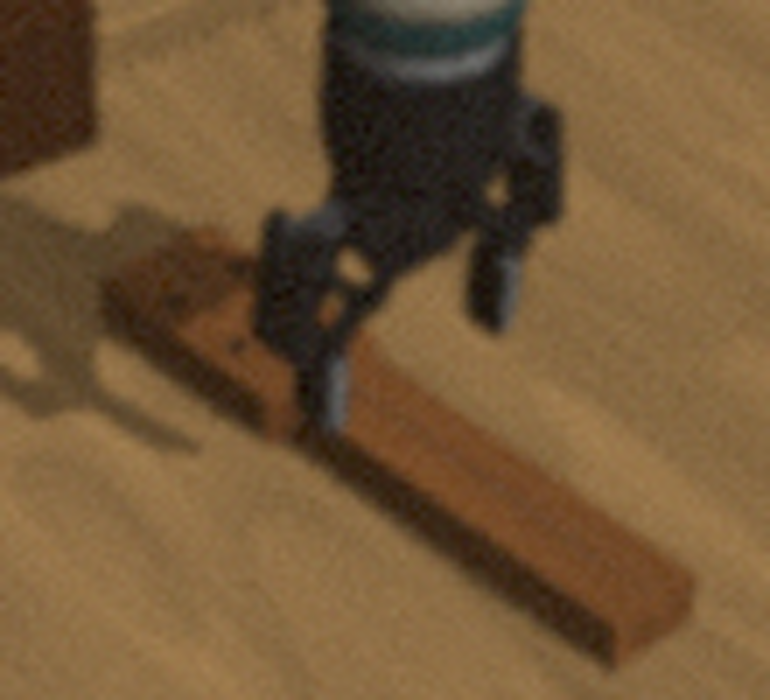

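Open tips sit about 48 mm behind the reported TCP, so real fingertips are about 35–40 mm above where the TCP reads. I'll lower in stages, watching the force.

Request:
play_rows([
  [0, 0, 10],
  [0, 0, 20],
  [0, 0, 27],
  [0, 0, 30],
  [0, 0, 30],
], turn=[0, 0, 0, 0, 0], fingers=[1, 1, 1, 1, 1])

```text
clock: 17.1
eef_pos: [520.9, -92.2, -26.9]
tool_rot: [-3.134, -0.0, 1.678]
force: [0.3, -0.0, 0.7]
width: 85.2
```

```bash
sed -i 's/W\[...,2\]>29/W[...,2]>8/' fing.py; python3 fing.py 2
```

```text
[520.9 -92.2 -26.9] 85.24214443039803 F [ 0.3 -0.   0.7]
-1 deepest tool z [-47.2 -47.4 -48.1 -48.2 -48.2] xyz of tip pts [ -1.2 -42.  -48.8]
 px [[167, 282], [168, 285], [168, 288]]
1 deepest tool z [-47.3 -47.5 -47.5 -47.6 -47.7] xyz of tip pts [  0.4  43.5 -48.9]
 px [[391, 284], [391, 285], [390, 288]]
```

View pics/sf_2.png

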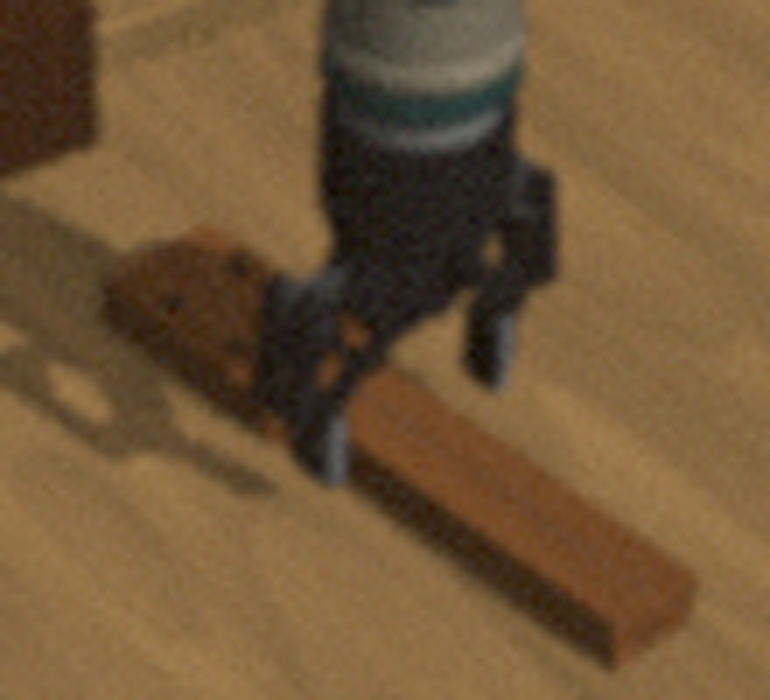

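View pics/wf_2.png

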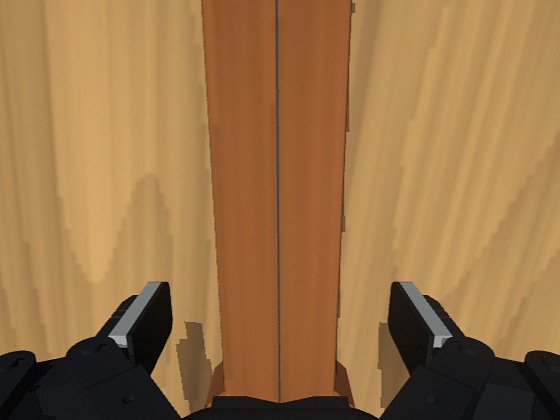

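The tips are now about 21 mm above the bench and straddle the shaft, with no contact. Down 7 mm more, then grip.

Request:
play_rows([
  [0, 0, 3],
  [0, 0, 6],
  [0, 0, 8],
  [0, 0, 8],
], turn=[0, 0, 0, 0], fingers=[1, 1, 1, 1])

```text
clock: 17.7
eef_pos: [521.0, -92.2, -34.7]
tool_rot: [-3.134, -0.0, 1.678]
force: [-0.1, -0.8, -0.6]
width: 85.2
```

Request:
play_rows([
  [0, 0, 0],
  [0, 0, 0],
  [0, 0, 0],
  [0, 0, 0],
  [0, 0, 0],
], turn=[0, 0, 0, 0, 0], fingers=[0, 0, 0, 0, 0])

```text
clock: 18.32
eef_pos: [521.1, -92.3, -34.4]
tool_rot: [-3.135, -0.0, 1.678]
force: [-0.8, -0.3, 6.1]
width: 44.7
```

```bash
python3 fing.py 3; python3 meas.py 10
```

```text
[521.1 -92.3 -34.4] 44.688104336438315 F [-0.8 -0.3  6.1]
-1 deepest tool z [-42.2 -42.3 -42.4 -42.4 -42.4] xyz of tip pts [  9.6 -27.2 -43.9]
 px [[208, 269], [207, 270], [209, 270]]
1 deepest tool z [-42.9 -43.  -43.  -43.1 -43.2] xyz of tip pts [  9.5  29.2 -44.3]
 px [[345, 270], [349, 270], [345, 271]]
eef [521.1 -92.2 -34.4] F [0.3 0.9 6.6] T [ 0.04  0.32 -0.03] rot [-3.135 -0.     1.678] w 44.61746329195267
scene bench -0.6781418912787558 3003 post 14.879086020061266 1.4167475900634192 88
top bench 0.913273735601706 2777 post 16.42625890256602 2.9476614682963316 86
```

View pics/sf_3.png

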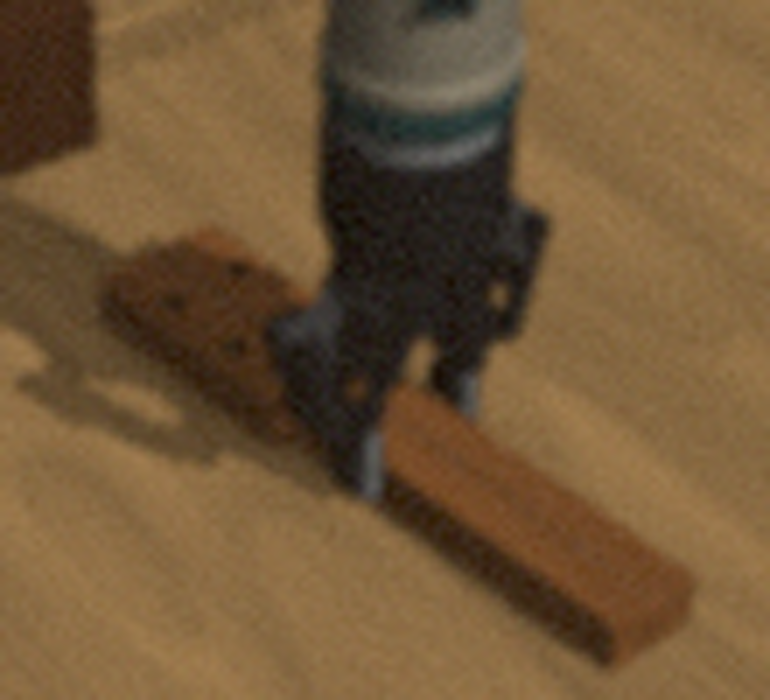

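The neck is gripped at width 44.7. I'll relieve the down-force slightly, then swing it square and slide it to about 15 mm short of the stop.

Request:
play_rows([
  [0, 0, -1.5],
  [10, 0, -1.5],
  [20, -0.5, -1.5],
  [31, -0.8, -1.5],
  [43, -1, -1.5],
], turn=[0, 0.02, 0.04, 0.06, 0.08], fingers=[0, 0, 0, 0, 0])

```text
clock: 19.15
eef_pos: [515.3, -48.4, -32.9]
tool_rot: [-3.134, 0.0, 1.597]
force: [-0.8, -0.7, -3.1]
width: 45.0
```

Request:
play_rows([
  [8, -1, 0.8],
  [18, -2, 0.8],
  [28, -3.5, 0.8],
  [38, -4.6, 0.8],
  [42, -4.6, 0.8],
], turn=[0.01, 0.02, 0.03, 0.032, 0.032], fingers=[0, 0, 0, 0, 0])

```text
clock: 19.77
eef_pos: [509.5, -5.5, -33.7]
tool_rot: [-3.134, 0.0, 1.566]
force: [-0.5, 0.8, -2.4]
width: 44.9
```

```bash
cat > align.py <<'E'
from h import *
import sys
s=ctrl.read_state(); p=vision.camera_params("wrist"); im,d=vision.get_image("wrist"); cv2.imwrite(f"pics/wa_{sys.argv[1]}.png",im); W=cloud(d,p)
print('eef',np.round(s['eef_pos'],1),'F',np.round(s['force'],1),'T',np.round(s['torque'],2),'rot',np.round(s['tool_rot'],3),'w',round(s['width'],1))
T=s['eef_pos']
def edges(W,tag):
    nk=W[(abs(W[...,0]-510)<40)&(W[...,1]>T[1]+25)&(W[...,1]<T[1]+144)&(W[...,2]>19)&(W[...,2]<31)]
    L=[]
    for y in np.arange(T[1]+30,T[1]+136,6):
        q=nk[abs(nk[:,1]-y)<3]
        if len(q)>5: L.append((y,q[:,0].min(),q[:,0].max()))
    L=np.array(L)
    if len(L)>3:
        f=np.polyfit(L[:,0],L[:,1:].mean(1),1)
        print(tag,'neck yaw',90-np.degrees(np.arctan(f[0])),'axis x at y=150:',np.polyval(f,150),'butt y',np.percentile(nk[:,1],99.5),'z',np.median(nk[:,2]), 'width',np.median(L[:,2]-L[:,1]))
    po=W[(abs(W[...,0]-510)<40)&(W[...,1]>151)&(W[...,1]<215)&(W[...,2]>8)&(W[...,2]<21)]
    if len(po)>30:
        print(tag,'post',cv2.minAreaRect(po[:,:2].astype(np.float32)),'z',np.median(po[:,2]),'x',np.percentile(po[:,0],[2,98]),'y',np.percentile(po[:,1],[2,98]))
edges(W,'wrist')
for n in ('scene','top'):
    im,d=vision.get_image(n); cv2.imwrite(f"pics/{n}a_{sys.argv[1]}.png",im); edges(cloud(d,vision.camera_params(n)),n)
E
python3 align.py 1
```

```text
eef [509.5  -5.5 -33.7] F [-0.5  0.8 -2.4] T [0.05 0.04 0.04] rot [-3.134  0.     1.566] w 44.9
wrist neck yaw 89.96162153722169 axis x at y=150: 510.81507361459785 butt y 95.8147114112737 z 24.84849507204546 width 46.15639841544453
scene neck yaw 89.80119573416931 axis x at y=150: 511.36352149778605 butt y 136.8147764279825 z 25.040700270692753 width 45.6114407766878
scene post ((510.85504150390625, 175.3841552734375), (47.79519271850586, 48.32884979248047), 89.95484924316406) z 14.538206716149716 x [488.14837709 534.37418205] y [153.23778281 198.37718453]
top neck yaw 89.48686143654591 axis x at y=150: 511.1994170332213 butt y 134.94342387611226 z 26.715549766294657 width 43.94333342981133
top post ((513.5429077148438, 175.4938507080078), (52.176048278808594, 56.90562057495117), 80.4990005493164) z 16.2004903992281 x [489.13004142 533.43365614] y [153.10313669 197.50871262]
```

View pics/wa_1.png

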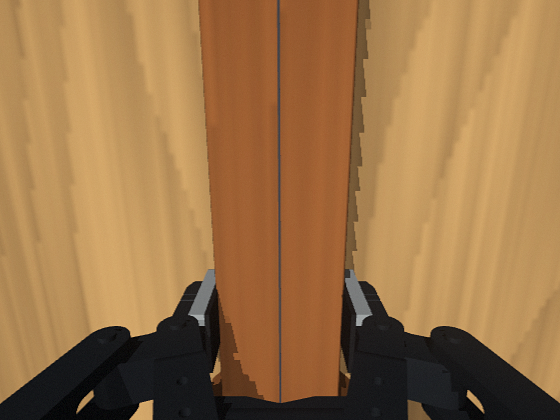

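Neck and post are aligned: x 511 for both, yaw about 89.7°, gap about 15 mm. I'll approach gently.

Request:
play_rows([
  [0, 0, 1],
  [3, 0, 1.2],
  [6, 0, 1.2],
  [9, 0, 1.2],
  [10, 0, 1.2],
], turn=[0, 0, 0, 0, 0], fingers=[0, 0, 0, 0, 0])

```text
clock: 20.55
eef_pos: [510.1, 1.4, -34.3]
tool_rot: [-3.135, 0.003, 1.564]
force: [-0.3, -5.5, 4.5]
width: 45.0
```

Request:
play_rows([
  [1, 0, 0.3],
  [2, 0, 0.3],
  [2.5, 0, 0.3],
  [3, 0, 0.3],
], turn=[0, 0, 0, 0], fingers=[0, 0, 0, 0])

```text
clock: 21.05
eef_pos: [510.2, 2.8, -34.4]
tool_rot: [-3.135, 0.004, 1.562]
force: [0.1, -5.9, 5.0]
width: 44.8
```

Request:
play_rows([
  [1.5, 0, -0.6],
  [3, 0, -0.6],
  [4, 0, -0.6],
  [4, 0, -0.6],
], turn=[0, 0, 0, 0], fingers=[0, 0, 0, 0])

```text
clock: 21.55
eef_pos: [510.2, 7.5, -34.0]
tool_rot: [-3.135, 0.004, 1.563]
force: [0.9, 0.2, -2.7]
width: 45.0
```

```bash
python3 align.py 2;  python3 - <<'E'
import cv2
im=cv2.imread('pics/scenea_2.png'); cv2.imwrite('pics/z2.png',cv2.resize(im[170:280,290:420],None,fx=6,fy=5.4))
E
```

```text
eef [510.2   7.5 -34. ] F [ 0.9  0.2 -2.7] T [ 0.11 -0.01  0.02] rot [-3.135  0.004  1.563] w 45.0
wrist neck yaw 89.65704377352505 axis x at y=150: 512.0942321202772 butt y 109.05388986515325 z 24.320089701725337 width 46.13032928790449
scene neck yaw 89.64020214626366 axis x at y=150: 512.2335082682143 butt y 148.8979311152895 z 24.467194989841573 width 45.11930205949585
scene post ((511.06915283203125, 175.40647888183594), (49.157196044921875, 48.84888458251953), 0.8412460088729858) z 14.770726915153318 x [487.84333332 534.71739942] y [152.88429481 198.06402011]
top neck yaw 114.81182679009966 axis x at y=150: 503.27533372867333 butt y 148.94184998730904 z 26.15058897627273 width 43.899972135790506
top post ((510.702392578125, 183.3179931640625), (76.21086120605469, 61.37568283081055), 0.3170786499977112) z 15.77622605193028 x [487.34177962 533.37617727] y [152.83606274 198.98642097]
```

View pics/z2.png

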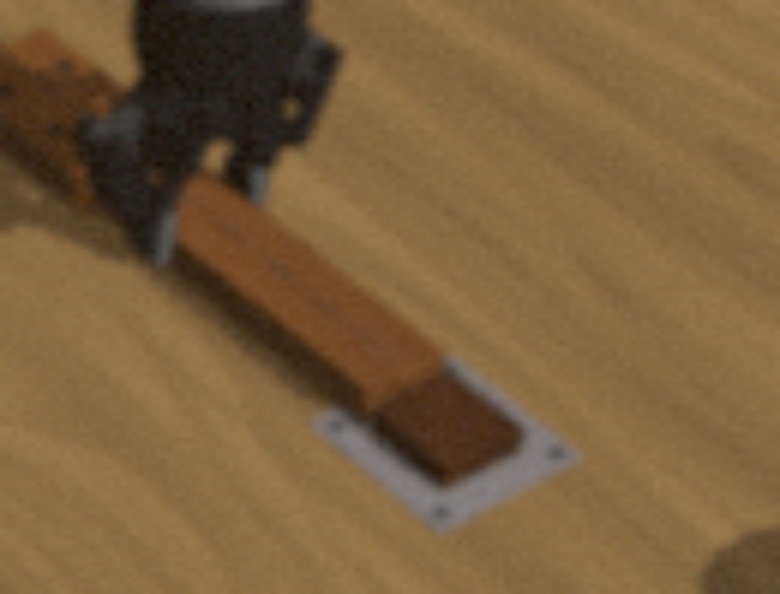

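Request:
play_rows([
  [0.5, 0, 0.3],
  [1, 0, 0.3],
  [1.5, 0, 0.3],
  [2, 0, 0.3],
  [2.5, 0, 0.3],
], turn=[0, 0, 0, 0, 0], fingers=[0, 0, 0, 0, 0])

```text
clock: 22.32
eef_pos: [510.3, 9.5, -34.1]
tool_rot: [-3.135, 0.004, 1.562]
force: [0.4, -0.3, -1.9]
width: 44.8
```

Request:
play_rows([
  [0.5, 0, 0.2],
  [1, 0, 0.2],
  [1.5, 0, 0.2],
  [2, 0, 0.2],
], turn=[0, 0, 0, 0], fingers=[0, 0, 0, 0])

```text
clock: 22.82
eef_pos: [510.1, 10.2, -34.3]
tool_rot: [-3.135, 0.006, 1.561]
force: [0.8, -5.4, -1.4]
width: 44.8
```

Request:
play_rows([
  [1.5, 0, 0.3],
  [2, 0, 0.3],
  [2.5, 0, 0.3],
  [3, 0, 0.3],
  [3, 0, 0.3],
], turn=[0, 0, 0, 0, 0], fingers=[0, 0, 0, 0, 0])

```text
clock: 23.45
eef_pos: [509.8, 10.2, -34.3]
tool_rot: [-3.134, 0.009, 1.559]
force: [-0.8, -9.1, 3.2]
width: 44.9
```

```bash
python3 align.py 3
```

```text
eef [509.8  10.2 -34.3] F [-0.8 -9.1  3.2] T [-1.38  0.08  0.08] rot [-3.134  0.009  1.559] w 44.9
wrist neck yaw 89.4873680256381 axis x at y=150: 512.2480473658924 butt y 111.87881500411282 z 24.126674560511503 width 46.13928303193211
scene neck yaw 89.5393521913008 axis x at y=150: 512.4734516125972 butt y 152.3026729083448 z 24.37958165837074 width 45.73499195026835
scene post ((510.7087097167969, 175.57095336914062), (49.35546875, 49.016258239746094), 0.43280768394470215) z 14.708765883659964 x [488.46173923 534.70256207] y [151.52275379 198.3255105 ]
top neck yaw 98.1111304995548 axis x at y=150: 512.8636352039962 butt y 152.44442442548163 z 25.968930864734602 width 34.873020784626675
top post ((511.87109375, 178.278076171875), (63.72623825073242, 55.993717193603516), 26.074047088623047) z 16.46570262247087 x [489.078474   533.38188406] y [155.65236839 197.76516254]
```

Request:
play_rows([
  [3.4, 0, 0.1],
  [3.8, 0, 0.1],
  [4.2, 0, 0.1],
  [4.2, 0, 0.1],
  [4.2, 0, 0.1],
], turn=[0, 0, 0, 0, 0], fingers=[0, 0, 0, 0, 0])

```text
clock: 24.22
eef_pos: [509.0, 10.1, -34.3]
tool_rot: [-3.132, 0.014, 1.555]
force: [-1.1, -12.1, 2.4]
width: 44.8
```

Request:
play_rows([
  [4.2, 0, 0.1],
  [4.2, 0, 0.1],
  [4.2, 0, 0.1],
  [4.2, 0, 0.1],
  [4.2, 0, 0.1],
], turn=[0, 0, 0, 0, 0], fingers=[0, 0, 0, 0, 0])

```text
clock: 24.85
eef_pos: [508.4, 9.9, -34.2]
tool_rot: [-3.131, 0.018, 1.551]
force: [-0.4, -12.0, 2.2]
width: 44.9
```

```bash
python3 align.py 4; python3 - <<'E'
from h import *
F=[]
for i in range(8):
    vision.get_image("scene"); F.append(ctrl.read_state()['force'])
print(np.round(F,1)); s=ctrl.read_state(); print(s['clock'],s['eef_pos'],s['tool_rot'])
import cv2
im=cv2.imread('pics/topa_4.png'); cv2.imwrite('pics/z4.png',cv2.resize(im[200:300,160:420],None,fx=3,fy=3))
E
```

```text
eef [508.4   9.9 -34.2] F [ -0.4 -12.    2.2] T [-1.72 -0.01 -0.  ] rot [-3.131  0.018  1.551] w 44.9
wrist neck yaw 88.97582046131878 axis x at y=150: 512.3121922980438 butt y 111.98476350252399 z 24.208169070872465 width 46.20390570632321
scene neck yaw 89.23391944635277 axis x at y=150: 511.88047607238764 butt y 153.05852323425904 z 24.203750899659667 width 46.126278024410055
scene post ((510.2695007324219, 174.53289794921875), (48.22117614746094, 49.63338088989258), 87.0985107421875) z 14.826421553272155 x [488.25442025 534.3529465 ] y [151.6233115  197.86388069]
top post ((514.2312622070312, 178.66806030273438), (70.42485046386719, 49.218692779541016), 8.191490173339844) z 16.229182924684437 x [489.23317188 533.68600892] y [155.70883017 198.40917067]
[[ -1.7 -10.8   2.1]
 [ -1.6 -11.5   1.7]
 [ -1.4 -12.    2. ]
 [ -0.4 -11.4   2.4]
 [ -1.4 -11.1   1.9]
 [ -1.3 -11.9   2.4]
 [ -0.5 -11.8   2.1]
 [ -1.1 -10.9   1.7]]
25.4 [508.41065129   9.92296882 -34.22046089] [-3.13092364  0.01822071  1.55119155]
```

View pics/scenea_4.png

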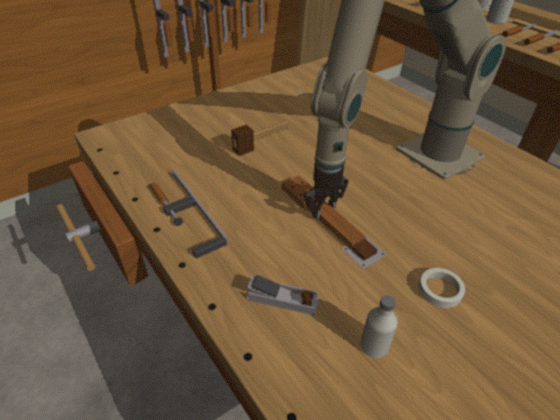

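View pics/z4.png

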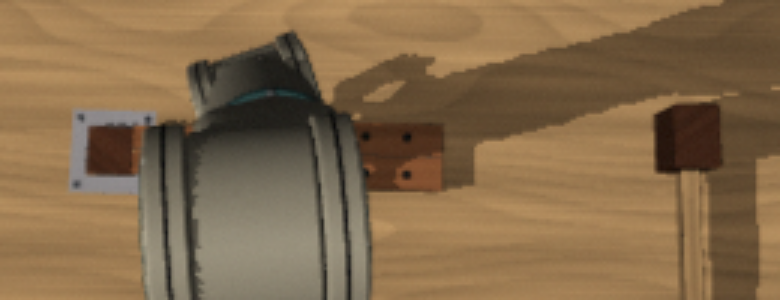

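```bash
python3 - <<'E'
from h import *
im,d=vision.get_image("scene"); W=cloud(d,vision.camera_params("scene"))
for lo,hi in ((-145,-125),(-125,-100),(-100,-75),(-75,-50),(30,60),(60,100),(100,125),(125,147)):
    q=W[(abs(W[...,0]-510)<16)&(W[...,1]>lo)&(W[...,1]<hi)&(W[...,2]>15)&(W[...,2]<36)]
    b=W[(W[...,0]>560)&(W[...,0]<620)&(W[...,1]>lo)&(W[...,1]<hi)&(abs(W[...,2])<10)]
    print(lo,hi,len(q),np.round(np.median(q[:,2]),2) if len(q) else None,'bench',np.round(np.median(b[:,2]),2))
print(ctrl.read_state()['clock'])
E
```

```text
-145 -125 48 24.97 bench -0.08
-125 -100 55 24.75 bench -0.19
-100 -75 66 24.76 bench -0.17
-75 -50 10 24.94 bench -0.38
30 60 91 24.79 bench -0.33
60 100 125 24.43 bench -0.33
100 125 81 24.35 bench -0.21
125 147 78 24.51 bench -0.41
25.45
```

The neck lies flat: its top is 24.4–25.0 mm above the bench over its whole length. The push is steady at about 11.5 N, so I'm handing in.

```bash
python3 - <<'E'
from h import *
s=ctrl.read_state(); print(s['clock'],np.round(s['force'],1),s['width'])
print(ctrl.finish_job())
E
```

```text
25.45 [ -1.2 -11.5   2.1] 44.67149267131818
the job is handed in; nothing more can be done
None
```

I drove the stop down to about 15 mm with the mallet, set the mallet aside, and handed the job in at 25.5 s holding the neck's butt against the stop. No verdict came back.

**Last checks**
- **Stop:** about 15–15.5 mm stands, from depth images in both overhead views. I pressed it down with the mallet, and no finger came near it.
- **Mallet:** it stands on the bench around (525, −385), let go and more than 500 mm from the stop.
- **Push:** the wrist force read 11–12 N over the last second. Bench drag on the neck may make the force at the stop slightly different.
- **Neck position:**
  - Yaw is about 89.1° (two views gave 89.0° and 89.2°) against about 89.7° for the stop.
  - It is about 1.5 mm off centre.
  - The butt is at y ≈ 152–153, against about 152 for the stop's front face.
- **Flatness:** the top measured 24.4–25.0 mm along its length, so there is no tilt to speak of.
- **Bystanders:** in the last pictures they all look to be where they were. I did not measure them again.

**What disagreed or failed**
- **Fingertip height:** the real fingertips sat about 35–40 mm farther back than the reported TCP. My first grip on the neck closed on air above it. I measured the offset with the cameras, went lower and gripped it properly.
- **Mallet grip:** because of the same offset, I held the mallet close to the top of its head. It stayed level and firm throughout.
- **Tool tilt:** while pushing, the tool tilted by about 0.018 rad. The neck itself stayed flat.

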